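# Clamp an onyx candle holder in the ratchet bench clamp and keep it gripped

## Task

Lift the square onyx candle holder out of the carton, stand it upright on the bed of the bench clamp, square, centred and close up against the fixed jaw, and let go of it. Then pump the clamp's trigger lever towards the rear grip, never pushing the jaw itself, until the rubber pad meets the holder, and squeeze on until the sprung pad is pushed in about half its travel; onyx chips, so never press it in all the way. Finish while still holding the trigger squeezed so that the holder stays gripped, and leave the other things where they are.

Things in the scene. Friction and masses are not known exactly. Their poses are not given: they have to be found in the camera images.
- clamp: Grey bench clamp, fixed; bed plate 64 mm wide, 10 thick, x=-325 to +35. Origin on the bench top under the fixed jaw's clamping face, mid-width. x: the way the moving jaw closes; z up. Along -x from the fixed jaw: free bed, pad, moving jaw (26 long, top 76 high), toothed bar, trigger lever (pivot x=-215, z=75, between side plates 88 high), fixed black upright rear grip (x=-291 to -317, 118 high).
- fixed_jaw: Fixed steel jaw at the clamp's front end, 26 mm thick, 46 wide, its top 76 mm above the bench. Origin at the foot of its clamping face on top of the bed (10 mm above the bench); axes as the clamp's; the work stands at its -x side.
- jaw_head: Head of the moving jaw with the sprung pad it carries. Its origin coincides with the clamp's origin when jaw is 0; axes as the clamp's.
- jaw (a joint): Advance of the moving jaw and its toothed bar, m: 0 = fully back, at most 0.078; starts at 0 to 0.022. The pad's free face is 0.090 - jaw from the fixed jaw's face. A weak 5 N brake alone holds the bar: with the trigger let go the grip slackens to 5 N or less. Teeth 7 mm apart.
- pad (a joint): How far the sprung pad is pushed back into the jaw, m: 0 = free (fully out), 0.014 = fully in. About 2 N per mm, so half in (0.007) grips with about 14 N.
- pad_face: Black rubber pad, 40 mm wide, 40 high, 6 thick, in front of the moving jaw. Its origin is not on it; use point pad_center.
- pad_center (a point): Centre of the pad's front face, 45 mm above the bench; axes as the clamp's.
- lever (a joint): Swing of the trigger, rad: 0 = released (leaning 0.34 rad towards the jaws), 0.68 = fully squeezed (leaning 0.34 rad towards the rear grip). Spring-returned. Once the pawl has caught a tooth, 0.1 rad pushes the jaw 3.5 mm; letting it back leaves the jaw where it is. A full stroke gains 14 or 21 mm (2 or 3 teeth), so several are needed.
- trigger: The trigger lever: a dark steel arm, 22 mm wide and 10 thick, with a black round crossbar on top. Origin at the pivot; y along the pivot and the crossbar; z along the arm up to the crossbar.
- trigger_bar (a point): Centre of the trigger's crossbar (22 mm diameter, 34 long along the clamp's y), 80 mm from the pivot, 150 to 155 mm above the bench. Swings about the pivot towards the clamp's -x when squeezed. Takes about 2 N idle, 5 N moving the free jaw, 10 N with the pad half in. Can be pinched by its two ends from above, or pushed from the jaw side.
- holder: Square pale-green onyx candle holder, 38 x 38 x 60 mm, about 0.24 kg, with a round brass socket ring (26 mm, 5 mm high) on top. Origin at the centre of its underside, z up, x and y square to its sides. Starts upright in one of the carton's two compartments, turned anyhow up to 0.35 rad against the carton.
- carton: White open carton fixed on the bench, 140 (x) x 280 (y) x 45 mm high, walls 4 mm, floor 5 mm, a divider across its middle (y=0). Compartment centres at y=-70 and y=+70 mm. Origin at the centre of its underside.
- bowl: Small cream onyx bowl, 72 mm across and 34 high, in the carton's other compartment. Leave alone.
- vase: Onyx vase, 148 mm high, beyond the clamp. Leave alone.
- goblet: Onyx goblet, 88 mm high, beyond the clamp. Leave alone.
- mortar: Onyx mortar, 84 mm across and 70 high. Leave alone.
- jar: Wax jar, 60 mm high. Leave alone.
- brush: Brush lying on the bench to the right of the clamp. Leave alone.
Not all that is in view belongs to the job. Leave any purple look-alike of the holder alone.

How it is judged:
On the way, in this order (a step that is already met when the one before it is completed fails the run):
1. the holder is lifted clear of the carton (height (world z) of holder above 0.06 m and contact force between holder and carton below 0.05 N), for 0.1 s.
2. the holder stands upright and square on the clamp's bed before the fixed jaw, let go, the pad not yet touching it (height (world z) of holder between 0.006 and 0.015 m and angle between holder's own z axis and vertical below 0.09 rad and y of holder in the frame of clamp between -0.012 and 0.012 m and x of holder in the frame of clamp above -0.03 m and (angle between the x axis of holder and the x axis of clamp, either way round below 0.14 rad or angle between the y axis of holder and the x axis of clamp, either way round below 0.14 rad) and contact force between each of the fingers, pad_face and holder below 0.1 N and linear speed of holder below 0.02 m/s), for 0.2 s.
3. the pad, driven by the trigger, touches the holder (contact force between pad_face and holder above 1 N and value of joint lever above 0.03 rad), for 0.1 s.
At the end, for the whole second after the job is handed in: Holder upright on the bed, square to the clamp within 0.14 rad, centred within 12 mm, pressed by the pad (over 8 N) on the fixed jaw (over 5 N); pad pushed in 4 to 11.5 mm of its 14; fingers still on the trigger (over 1 N) and off the holder; all at rest (height (world z) of holder between 0.006 and 0.015 m and angle between holder's own z axis and vertical below 0.09 rad and y of holder in the frame of clamp between -0.012 and 0.012 m and x of holder in the frame of clamp above -0.03 m and (angle between the x axis of holder and the x axis of clamp, either way round below 0.14 rad or angle between the y axis of holder and the x axis of clamp, either way round below 0.14 rad) and contact force between pad_face and holder above 8 N and contact force between fixed_jaw and holder above 5 N and value of joint pad between 0.004 and 0.0115 m and contact force between the fingers and trigger above 1 N and contact force between the fingers and holder below 0.1 N and linear speed of holder below 0.02 m/s and velocity of joint jaw below 0.01 m/s); the arm keeps its last pose, push and grip.
It fails at once if the holder is crushed: the pad pressed in nearly all the way (over 13 mm) or with over 30 N (value of joint pad above 0.013 m or contact force between pad_face and holder above 30 N).
It fails at once if the moving jaw or its pad is pushed by the robot instead of the trigger (over 3 N) (contact force between any of the fingers, the arm and jaw_head above 3 N).
It fails at once if one of the other things is moved by more than 30 mm (brush and bowl 40 mm) (distance of any of vase, goblet, mortar, jar from where it was at the start of the episode above 0.03 m or distance of any of brush, bowl from where it was at the start of the episode above 0.04 m).
It fails at once if the vase, goblet, mortar, jar or bowl is knocked over (angle between any of vase, goblet, mortar, jar, bowl's own z axis and vertical above 0.5 rad).
It also fails if it takes over 67 s, if anything falls off the work surface, if the arm or the gripper's body presses on something with over 40 N, if the wrist force passes 120 N, or if a joint passes its speed limit or range.

## Robot

A 7-joint arm with a two-finger parallel gripper is mounted at the origin on the work surface. World frame = base frame: x ahead of the robot, y to its left, z up, the work surface at z = 0. Lengths are in m, angles in rad, forces in N, time in s.
With the tool pointing down it reaches from about 0.4 to 0.875 m from the base axis. Payload 19.3 kg.
Tool frame: the origin (TCP) lies midway between the tips of the shut fingers; the grasp point (between the pads) lies 19 mm behind it; z points along the fingers, y is the line along which they close (so a half turn about z gives the same grasp; the last joint's range is limited). The gripper opens to 85 mm and grips with 20 to 120 N. Pads are 22 mm wide; open, the fingers measure 114 mm over their backs; the gripper's body (76 mm by 85 mm) begins 54 mm behind the grasp point. The pads swing forward as they close: fully open they stand 13 mm farther back than shut.
Start: joints at [-1.348, 0.521, -0.036, 1.599, 0.021, 1.021, -0.113], TCP at [0.18, 0.598, 0.231] pointing down, gripper open.
Joint ranges: [-2.91, 2.91], [-0.3, 2.13], [-1.5, 1.42], [0.17, 2.43], [-1.26, 4.41], [0.16, 1.93], [-2.52, 2.52]. Speed limits (rad/s): [1.89, 1.89, 2.39, 2.39, 3.01, 3.01, 3.01].

## Interface

Orientations are given as [roll, pitch, yaw] about the fixed x, y, z axes, in that order (R = Rz(yaw) Ry(pitch) Rx(roll)).
In Python, from workcell import telemetry, grab_frame, calibration, bot, outline_of, landmark_of gives the robot as it stands. The module is installed in compiled form; this text tells all that it offers.
- The arm moves only by the shell command python3 -m inch 'ROWS' [FORCE]. ROWS is JSON, a list of rows, each a list of 7 numbers: the shift along the tool's x, y, z in m, then the turn, a rotation vector about the tool's x, y, z in rad, then the closure, from 0 (fully open) to 1 (shut). A call has 1 to 5 rows; each row shifts and turns the commanded pose from where the row before left it, along the tool's axes as they then stand; what a row does not reach is not made up. A row lasts 1/10 s, in which the tool goes at most 50 mm and 8.59 degrees, less where a joint would pass 70% of its speed; a pose out of reach is approached as far as the arm can. A call is refused whole if a number of a shift passes 0.05 or a number of a turn 0.15, either way. A call with a gripper value outside its range is refused whole. The fingers move at their own pace and stop on an object; FORCE is the grip in N (left out, the last holds). Time passes only in rows, so rows that do not move let the fingers close. It gives the time, the measured TCP pose, the force, the opening and the grip force at its end, in the units of the state.
- telemetry.observe(): the state, without advancing time (a new reading comes with each control period).
- grab_frame(name): name is "scene" or "top"; returns the picture (420x560x3 uint8, red, green, blue); there is no depth.
- calibration(name): a dict with "fovy" (degrees; the focal length in pixels is half the picture's height over the tangent of half this angle, whatever the lens; pixels are square), "cx", "cy" (the principal point, pixels), "pose" (4x4, takes a point from camera to world coordinates). Camera axes: x right, y down, z forward; pixel columns grow to the right and rows downward; lengths in m; the calibration is good to about 2 mm. A picture is of the moment at which its call begins. calibration takes no time and is no camera call.
- bot.job_done(): hands the job in; it is judged then, once.
Trained networks look in the newest picture that a camera, given by its name, has taken for a name from the list of things; names that differ only in an ending like _2 or _b are one class to them, and where a whole thing is asked for, a point or a joint stands for the part that bears it (a point fixed in the world has none). Each returns a list of dicts, best first, with "score" (0 to 1); they miss things now and then, are a little off and sometimes report something else, mostly with a low value. They report only what shows in the picture. A call takes as long as a camera call. They do not tell look-alikes from the thing itself.
- outline_of(label, camera): "region" (420x560 bool, what is visible of it) and "rect" ([left, top, right, bottom] in pixels, round what is visible of it).
- landmark_of(label, camera): "xy" ([column, row] in pixels: a listed point, or the origin of a listed thing).
The state is a dict: "clock": time; "qpos": joint angles; "qd": joint speeds; "joint_efforts": joint torques, N m; "position": TCP position; "tool_rot": TCP orientation; "force": force on the tool from outside, world axes, zero at the start; "moment": the same for the moment, N m; "grip_width": finger opening in m; "finger_force": force on a finger pad.
Only numpy, scipy, OpenCV 4.12 (cv2) and the standard library are available. Lean on these libraries where they do the work, as an engineer would, in place of code of your own. Each camera call takes 0.05 s, during which the arm holds its last target. There are 200 camera calls.

## Working session

There is one attempt and no reset: what is moved stays moved. The work goes in short steps, Python scripts to look and compute and a shell command to move; the robot and the scene stay as the last step left them, time stands still between calls to the robot, and variables do not carry over. Pictures are saved under pics/ and viewed, at most 10 in all, crops included, and the job is handed in when it is done.

```bash
mkdir -p pics
python3 - <<'E'
from workcell import *
import cv2
for n in("scene","top"):
    f=grab_frame(n); cv2.imwrite(f"pics/{n}0.png",f[:,:,::-1]); c=calibration(n); print(n,c)
    for l in("holder","carton","clamp","fixed_jaw","trigger_bar","pad_center","bowl","trigger"):
        try: print(l,[(round(d["score"],2),[int(v) for v in d["xy"]]) for d in landmark_of(l,n)][:3])
        except Exception as e: print(l,e)
print(telemetry.observe())
E
```

```text
scene {'fovy': 52.78845192348549, 'cx': 283.9357936309683, 'cy': 210.15495277985931, 'pose': array([[-0.89859589,  0.36595494, -0.24207934,  0.90110792],
       [ 0.43873779,  0.74199821, -0.50690019,  0.69329732],
       [-0.00588019, -0.56170778, -0.82731481,  1.19171209],
       [ 0.        ,  0.        ,  0.        ,  1.        ]])}
holder [(0.67, [420, 310]), (0.66, [365, 305])]
carton [(0.62, [349, 288])]
clamp [(0.65, [300, 241]), (0.37, [212, 215])]
fixed_jaw [(0.77, [298, 244])]
trigger_bar [(0.58, [280, 171])]
pad_center [(0.5, [294, 219])]
bowl [(0.95, [337, 268]), (0.74, [297, 246])]
trigger [(0.61, [288, 217]), (0.58, [278, 180])]
top {'fovy': 44.162987144101386, 'cx': 286.94524028743933, 'cy': 208.11322026471203, 'pose': array([[ 0.00638231, -0.99453625,  0.10419648,  0.40861282],
       [-0.99986693, -0.00791121, -0.01426656,  0.05453653],
       [ 0.01501293, -0.10409156, -0.9944544 ,  1.74843723],
       [ 0.        ,  0.        ,  0.        ,  1.        ]])}
holder [(0.68, [152, 279]), (0.51, [182, 238])]
carton [(0.66, [202, 234])]
clamp [(0.91, [263, 214])]
fixed_
[... 219 characters left out ...]
qpos': array([-1.34819315,  0.5213897 , -0.03628364,  1.59950584,  0.02120981,
        1.02107446, -0.11283692]), 'qd': array([-3.94501469e-04,  6.49970807e-04,  3.05249122e-04, -2.47815999e-04,
        9.80531460e-05, -6.75027897e-04,  1.56274119e-04]), 'joint_efforts': array([ 1.23186353e-03, -9.26803851e+01,  1.97852053e+00, -3.70245337e+01,
        1.80071517e-02,  1.37729949e-03,  6.30145382e-05]), 'position': array([0.18043242, 0.59838715, 0.23129529]), 'tool_rot': array([3.14158396e+00, 1.44058073e-05, 2.84870068e+00]), 'force': array([-0.48583435, -0.1231758 ,  0.29757821]), 'moment': array([0.05205503, 0.0023321 , 0.0271841 ]), 'finger_force': 0.0, 'grip_width': 0.08531120356860206}
```

View pics/scene0.png

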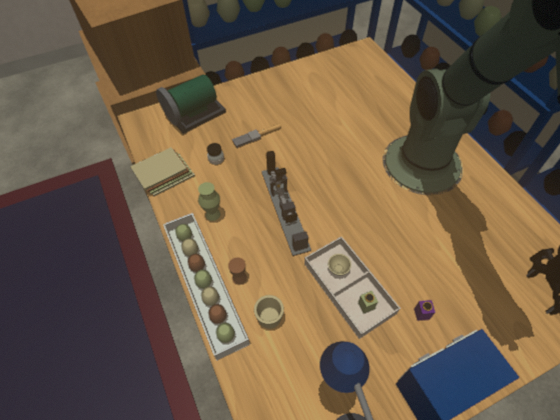

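View pics/top0.png

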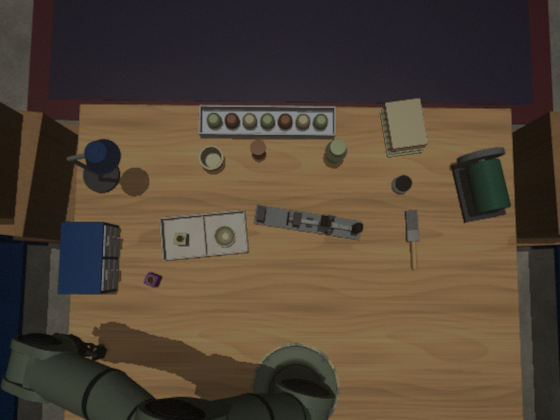

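Candidates for the holder are the pale-green block in the carton (scene 368,300; top 181,239) and the purple block on the bench (scene 426,310; top 153,280). By the description I choose the green one in the carton. Next I check it in a close crop.

```bash
cat > h.py <<'E'
import numpy as np, cv2
from workcell import *
def ray(n,uv):
    c=calibration(n); f=210/np.tan(np.radians(c["fovy"]/2)); T=c["pose"]
    d=T[:3,:3]@np.array([(uv[0]-c["cx"])/f,(uv[1]-c["cy"])/f,1]); return T[:3,3],d
def at(n,uv,z):
    o,d=ray(n,uv); return o+d*(z-o[2])/d[2]
def proj(n,p):
    c=calibration(n); f=210/np.tan(np.radians(c["fovy"]/2)); T=c["pose"]
    q=T[:3,:3].T@(np.asarray(p)-T[:3,3]); return q[:2]/q[2]*f+[c["cx"],c["cy"]]
E
python3 - <<'E'
from h import *
t=cv2.imread("pics/top0.png");s=cv2.imread("pics/scene0.png")
im=np.zeros((600,800,3),np.uint8)
a=cv2.resize(t[198:268,155:375],None,fx=3.6,fy=3.6,interpolation=cv2.INTER_CUBIC); im[:a.shape[0],:a.shape[1]]=a
b=cv2.resize(s[280:320,345:395],None,fx=8,fy=8,interpolation=cv2.INTER_CUBIC); im[270:270+b.shape[0],:b.shape[1]]=b
c=cv2.resize(s[145:260,255:320],None,fx=2.8,fy=2.8,interpolation=cv2.INTER_CUBIC); im[270:270+c.shape[0],410:410+c.shape[1]]=c
d=cv2.resize(t[226:252,168:194],None,fx=7,fy=7); im[270:452,600:782]=d
cv2.imwrite("pics/crop1.png",im)
for n,l in(("top","carton"),("top","holder"),("scene","holder"),("top","clamp"),("scene","clamp")):
    for o in outline_of(l,n)[:2]:
        m=o["region"].astype(np.uint8); r=cv2.minAreaRect(cv2.findNonZero(m)); print(n,l,o["score"],m.sum(),r)
for n,uv,z in(("top",(202,234),0),("scene",(349,288),0),("top",(263,214),0),("scene",(300,241),0),("top",(263,216),.01),("scene",(298,244),.01),("top",(324,222),.15),("scene",(280,171),.15),("top",(182,238),.005),("scene",(365,305),.005),("top",(290,218),.045),("scene",(294,219),.045)):
    print(n,uv,z,at(n,uv,z).round(3))
E
```

```text
top carton 0.56 3138 ((203.02114868164062, 235.11557006835938), (42.892398834228516, 86.3507080078125), 84.4006576538086)
top carton 0.18 24 ((289.0, 217.5), (5.0, 4.0), 90.0)
top holder 0.72 208 ((152.25, 279.75), (16.127614974975586, 13.914020538330078), 18.434947967529297)
top holder 0.52 163 ((181.0, 239.0), (12.0, 14.0), 90.0)
scene holder 0.76 288 ((367.1000061035156, 301.70001220703125), (17.441329956054688, 18.335756301879883), 63.43495178222656)
scene holder 0.65 354 ((424.0, 311.0), (20.0, 20.0), 90.0)
top clamp 0.73 1976 ((308.00921630859375, 221.9825439453125), (108.8275146484375, 19.921939849853516), 9.344671249389648)
top (202, 234) 0 [0.502 0.315 0.   ]
scene (349, 288) 0 [0.501 0.306 0.   ]
top (263, 214) 0 [0.571 0.111 0.   ]
scene (300, 241) 0 [0.559 0.095 0.   ]
top (263, 216) 0.01 [0.563 0.11  0.01 ]
scene (298, 244) 0.01 [0.572 0.107 0.01 ]
top (324, 222) 0.15 [ 0.534 -0.084  0.15 ]
scene (280, 171) 0.15 [ 0.542 -0.086  0.15 ]
top (182, 238) 0.005 [0.488 0.381 0.005]
scene (365, 305) 0.005 [0.488 0.374 0.005]
top (290, 218) 0.045 [0.554 0.02  0.045]
scene (294, 219) 0.045 [0.552 0.036 0.045]
```

View pics/crop1.png

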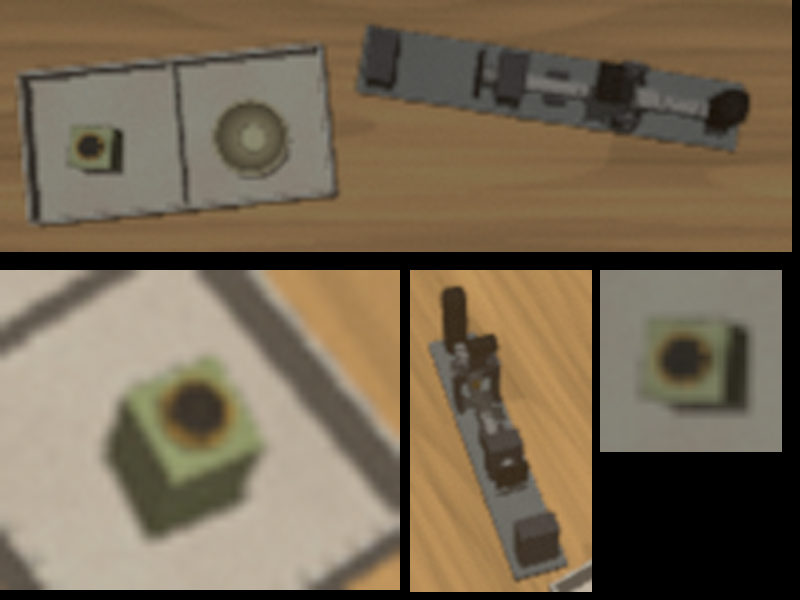

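The crop confirms the green holder with its brass socket in the left compartment, turned a little. The clamp's fixed jaw is at the left end (top about 260,213) and its rear grip is at about 357,227. Next I convert the corners to positions.

Run:
```python
from h import *
T=lambda u,v:(155+u/3.6-.4,198+v/3.6-.4)
S=lambda u,v:(255+(u-410)/2.8-.3,145+(v-270)/2.8-.3)
B=lambda u,v:(345+u/8-.45,280+(v-270)/8-.45)
D=lambda u,v:(168+(u-600)/7-.45,226+(v-270)/7-.45)
P=[at("top",T(*q),.01)[:2] for q in((368,27),(358,93),(735,152),(748,85))]
print("bed",np.round(P,4))
f=(P[0]+P[1])/2;r=(P[2]+P[3])/2;print("len",np.linalg.norm(f-r),"mid",(f+r)/2,"ang",np.arctan2(*(f-r)[::-1]))
d=(f-r)/np.linalg.norm(f-r); print("origin",(f+r)/2+.145*d)
print("scene bed",[at("scene",S(*q),.01)[:2].round(4) for q in((517,578),(565,563),(430,343))])
for n,F,Q in(("top",D,((645,318),(728,321),(726,404),(641,398))),("scene",B,((210,355),(264,440),(175,487),(125,400)))):
    p=np.array([at(n,F(*q),.065)[:2] for q in Q]); e=np.roll(p,-1,0)-p
    print(n,"holder",p.mean(0).round(4),np.linalg.norm(e,axis=1).round(4),np.degrees(np.arctan2(e[:,1],e[:,0])).round(1)%90)
p=[at("top",T(*q),.045)[:2] for q in((20,73),(325,46),(337,195),(37,224))]
print("carton",np.round(p,3),np.mean(p,0))
```

```text
bed [[ 0.6002  0.1314]
 [ 0.5381  0.1399]
 [ 0.4855 -0.2126]
 [ 0.5483 -0.2253]]
len 0.3584496413551029 mid [ 0.54301713 -0.0416602 ] ang 1.424592220508293
origin [0.56414128 0.10179283]
scene bed [array([0.6044, 0.1342]), array([0.5469, 0.1411]), array([ 0.5515, -0.2202])]
top holder [0.4834 0.3773] [0.0384 0.0384 0.0393 0.037 ] [88.3  0.2 86.4 88.8]
scene holder [0.4889 0.3782] [0.0354 0.0373 0.0352 0.0362] [89.5  1.4 87.7  1.9]
carton [[0.551 0.447]
 [0.578 0.169]
 [0.442 0.156]
 [0.414 0.427]] [0.49662005 0.2999123 ]
```

```bash
cat >> h.py <<'E'
from scipy.spatial.transform import Rotation as Ro
def go(p,yaw):
    s=telemetry.observe(); R=Ro.from_euler("xyz",s["tool_rot"]); Rt=Ro.from_euler("xyz",[np.pi,0,yaw])
    print("t",round(s["clock"],2),"pos",s["position"].round(4),"rot",s["tool_rot"].round(3),"F",s["force"].round(1),"w",round(s["grip_width"],4),"ff",round(s["finger_force"],1),"q",s["qpos"].round(2))
    print("shift(tool)",R.inv().apply(np.array(p)-s["position"]).round(4),"turn",(R.inv()*Rt).as_rotvec().round(3))
E
A='[-0.04,-0.0136,0,0,0,0,0.3]'
python3 -m inch "[[-0.04,-0.0136,0,0,0,0,0.3],[-0.04,-0.0136,0,0,0,0,0.3],[-0.04,-0.0136,0,0,0,0,0.3],[-0.04,-0.0136,0,0,0,0,0.3],[-0.04,-0.0136,0,0,0,0,0.3]]" 30
python3 -m inch "[[-0.04,-0.0136,0,0,0,0,0.3],[-0.04,-0.0136,0,0,0,0,0.3],[-0.04,-0.0136,0,0,0,0,0.3],[-0.0366,-0.0136,0,0,0,0,0.3],[0,0,0,0,0,0.14,0.3]]"
python3 -m inch "[[0,0,0.01,0,0,0.14,0.3],[0,0,0.01,0,0,0.14,0.3],[0,0,0.01,0,0,0.14,0.3],[0,0,0.01,0,0,0.14,0.3],[0,0,0.01,0,0,0.14,0.3]]"
python3 -m inch "[[0,0,0.01,0,0,0.14,0.3],[0,0,0.01,0,0,0.14,0.3],[0,0,0,0,0,0.14,0.3],[0,0,0,0,0,0.01,0.3],[0,0,0,0,0,0,0.3]]"
python3 -c "
from h import *
go([.486,.378,.13],np.pi/2)"
```

```text
clock: 1.65
position: [0.3535, 0.4744, 0.2314]
tool_rot: [3.141, 0.0, 2.849]
force: [-0.4, 0.1, -0.1]
grip_width: 0.0596
finger_force: 0.0
clock: 2.15
position: [0.4912, 0.3734, 0.2313]
tool_rot: [-3.141, 0.002, 2.703]
force: [-1.0, 1.3, 0.2]
grip_width: 0.0596
finger_force: 0.0
clock: 2.65
position: [0.4865, 0.3783, 0.181]
tool_rot: [3.141, -0.0, 2.003]
force: [-0.5, 0.8, -0.1]
grip_width: 0.0594
finger_force: 0.0
clock: 3.15
position: [0.4865, 0.3785, 0.1614]
tool_rot: [3.141, 0.0, 1.583]
force: [-0.0, 0.6, 0.2]
grip_width: 0.0595
finger_force: 0.0
t 3.15 pos [0.4865 0.3785 0.1614] rot [3.141 0.    1.583] F [-0.   0.6  0.2] w 0.0595 ff 0.0 q [-0.98  0.61  0.33  1.7  -0.25  0.87 -0.53]
shift(tool) [-0.0004 -0.0005  0.0314] turn [0.    0.    0.012]
```

```bash
python3 -m inch "[[0,0,0.02,0,0,0,0.3],[0,0,0.02,0,0,0,0.3],[0,0,0.02,0,0,0,0.3],[0,0,0.015,0,0,0,0.3],[0,0,0,0,0,0,0.3]]"
python3 - <<'E'
from h import *
s=grab_frame("scene")[:,:,::-1];t=grab_frame("top")[:,:,::-1]
im=np.zeros((420,800,3),np.uint8)
a=cv2.resize(s[265:335,325:405],None,fx=5,fy=5,interpolation=cv2.INTER_CUBIC);b=cv2.resize(t[200:270,150:230],None,fx=5,fy=5,interpolation=cv2.INTER_CUBIC)
im[:350,:400]=a;im[:350,400:]=b;cv2.imwrite("pics/pre.png",im)
E
```

```text
clock: 3.65
position: [0.4859, 0.3777, 0.0848]
tool_rot: [-3.14, 0.001, 1.581]
force: [-0.8, 1.0, 0.9]
grip_width: 0.0596
finger_force: 0.0
```

View pics/pre.png

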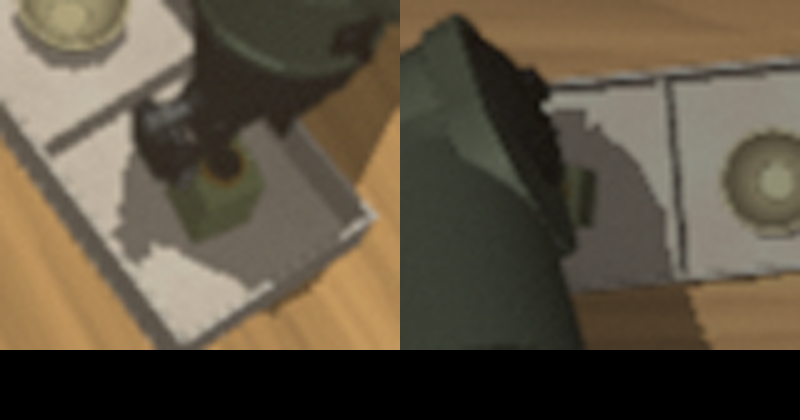

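The view shows the gripper straddling the green holder (crop 215,180), with the fingers clear of the carton walls. I go down and grip.

```bash
python3 -m inch "[[0,0,0.012,0,0,0,0.3],[0,0,0.012,0,0,0,0.3],[0,0,0.012,0,0,0,0.3],[0,0,0.012,0,0,0,0.3],[0,0,0.008,0,0,0,0.3]]"
python3 -m inch "[[0,0,0,0,0,0,0.5],[0,0,0,0,0,0,0.6],[0,0,0,0,0,0,0.7],[0,0,0,0,0,0,0.8],[0,0,0,0,0,0,0.8]]" 40
```

```text
clock: 4.25
position: [0.4861, 0.3779, 0.0288]
tool_rot: [-3.141, 0.001, 1.579]
force: [-0.0, 0.4, 0.1]
grip_width: 0.0598
finger_force: 0.0
clock: 4.75
position: [0.4865, 0.3784, 0.0305]
tool_rot: [3.141, -0.0, 1.579]
force: [-0.4, -0.4, -3.3]
grip_width: 0.0379
finger_force: 39.8
```

```bash
python3 -m inch "[[0,0,-0.02,0,0,0,0.8],[0,0,-0.03,0,0,0,0.8],[0,0,-0.04,0,0,0,0.8],[0,0,-0.04,0,0,0,0.8],[0,0,0,0,0,0,0.8]]"
python3 -m inch "[[0,0,0,0,0,0.05,0.8],[0,0,0,0,0,0.05,0.8],[0,0,0,0,0,0.05,0.8],[0,0,0,0,0,0,0.8]]"
python3 -c "
from h import *
go([.5615,.0795,.16],1.425)"
```

```text
clock: 5.25
position: [0.4885, 0.3796, 0.1655]
tool_rot: [3.136, -0.005, 1.578]
force: [0.2, -0.1, -2.8]
grip_width: 0.0378
finger_force: 40.6
clock: 5.65
position: [0.4862, 0.3782, 0.1597]
tool_rot: [-3.141, 0.001, 1.428]
force: [-0.3, 0.4, -2.6]
grip_width: 0.0378
finger_force: 40.4
t 5.65 pos [0.4862 0.3782 0.1597] rot [-3.141e+00  1.000e-03  1.428e+00] F [-0.3  0.4 -2.6] w 0.0378 ff 40.4 q [-1.01  0.62  0.37  1.71 -0.28  0.87 -0.66]
shift(tool) [-2.849e-01  1.171e-01 -2.000e-04] turn [-0.     0.001  0.003]
```

```bash
python3 -m inch "[[-0.0285,0.0117,0,0,0,0,0.8],[-0.0285,0.0117,0,0,0,0,0.8],[-0.0285,0.0117,0,0,0,0,0.8],[-0.0285,0.0117,0,0,0,0,0.8],[-0.0285,0.0117,0,0,0,0,0.8]]"
python3 -m inch "[[-0.0285,0.0117,0,0,0,0,0.8],[-0.0285,0.0117,0,0,0,0,0.8],[-0.0285,0.0117,0,0,0,0,0.8],[-0.0285,0.0117,0,0,0,0,0.8],[-0.0285,0.0117,0,0,0,0,0.8]]"
python3 -m inch "[[0,0,0.02,0,0,0,0.8],[0,0,0.015,0,0,0,0.8],[0,0,0,0,0,0,0.8],[0,0,0,0,0,0,0.8]]"
python3 - <<'E'
from h import *
go([.5615,.0795,.12],1.425)
s=grab_frame("scene")[:,:,::-1];t=grab_frame("top")[:,:,::-1]
im=np.zeros((600,800,3),np.uint8)
im[:600,:400]=cv2.resize(s[150:270,250:330],None,fx=5,fy=5,interpolation=cv2.INTER_CUBIC);im[:400,400:]=cv2.resize(t[180:260,225:305],None,fx=5,fy=5,interpolation=cv2.INTER_CUBIC)
cv2.imwrite("pics/place.png",im)
for l in("fixed_jaw","clamp","holder","pad_center"):
    for n in("scene","top"): print(l,n,[(round(d["score"],2),np.round(d["xy"],1)) for d in landmark_of(l,n)][:2])
E
```

```text
clock: 6.15
position: [0.5243, 0.2277, 0.16]
tool_rot: [-3.141, 0.0, 1.431]
force: [1.0, -0.2, -2.4]
grip_width: 0.0379
finger_force: 40.5
clock: 6.65
position: [0.562, 0.0783, 0.16]
tool_rot: [-3.141, 0.0, 1.431]
force: [0.7, 0.5, -3.1]
grip_width: 0.0378
finger_force: 40.5
clock: 7.05
position: [0.5619, 0.0795, 0.1254]
tool_rot: [-3.141, 0.0, 1.43]
force: [0.0, 1.0, -2.0]
grip_width: 0.0377
finger_force: 40.4
t 7.05 pos [0.5619 0.0795 0.1254] rot [-3.141  0.     1.43 ] F [ 0.  1. -2.] w 0.0377 ff 40.4 q [-0.49  0.6   0.35  1.86 -0.29  0.74 -0.12]
shift(tool) [-0.0001 -0.0004  0.0054] turn [-0.     0.     0.005]
fixed_jaw scene [(0.78, array([299.2, 242.7]))]
fixed_jaw top []
clamp scene [(0.58, array([301.1, 245. ]))]
clamp top []
holder scene [(0.86, array([421.3, 313.2])), (0.71, array([295.8, 222.5]))]
holder top [(0.63, array([153.5, 280. ]))]
pad_center scene [(0.37, array([287.9, 217.5]))]
pad_center top []
```

View pics/place.png

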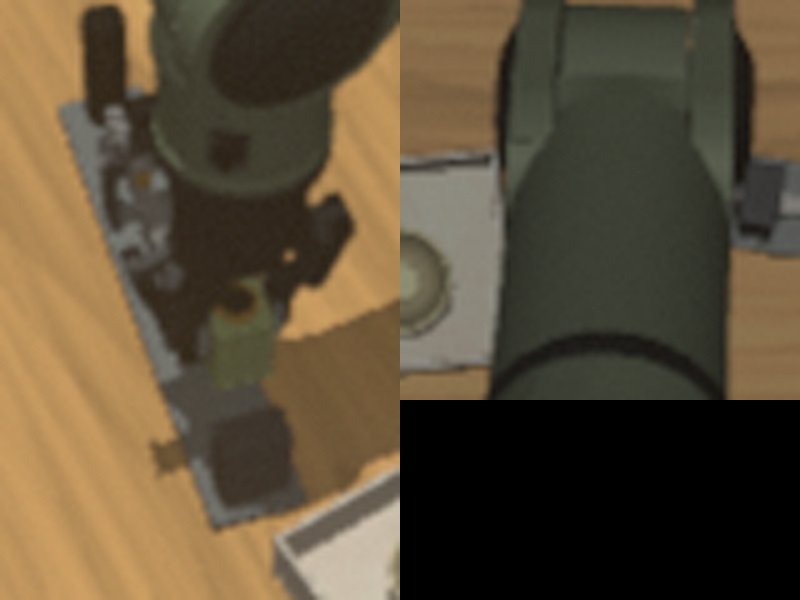

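The holder (scene crop 242,340) hangs above the bed just behind the fixed jaw (250,460). I check the estimated clamp and holder poses by overlaying wireframes.

```bash
cat > ov.py <<'E'
from h import *
def draw(im,n,org,ang,box,x0,y0,k,col):
    c,s=np.cos(ang),np.sin(ang)
    xa,xb,ya,yb,za,zb=box
    for z in(za,zb):
        q=[proj(n,[org[0]+c*x-s*y,org[1]+s*x+c*y,z]) for x,y in((xa,ya),(xb,ya),(xb,yb),(xa,yb))]
        q=[((u[0]-x0+.5)*k,(u[1]-y0+.5)*k) for u in q]
        cv2.polylines(im,[np.int32(np.round(q))],True,col,1)
def up(src,x0,x1,y0,y1,k): return cv2.resize(src[y0:y1,x0:x1],None,fx=k,fy=k,interpolation=cv2.INTER_CUBIC)
E
python3 - <<'E'
from ov import *
s0=cv2.imread("pics/scene0.png");t0=cv2.imread("pics/top0.png");s1=grab_frame("scene")[:,:,::-1].copy()
org,ang=(.565,.102),1.425
p=[up(s0,255,320,145,265,5),up(t0,245,365,195,245,3.9),up(s1,270,340,190,265,5)]
for im,n,x0,y0,k in((p[0],"scene",255,145,5),(p[1],"top",245,195,3.9),(p[2],"scene",270,190,5)):
    draw(im,n,org,ang,(-.325,.035,-.032,.032,.0099,.01),x0,y0,k,(0,0,255))
    draw(im,n,org,ang,(0,.026,-.023,.023,.01,.076),x0,y0,k,(0,255,255))
    draw(im,n,org,ang,(-.317,-.291,-.013,.013,.117,.118),x0,y0,k,(0,255,0))
draw(p[2],"scene",(.5619,.0795),1.43,(-.019,.019,-.019,.019,.1,.16),270,190,5,(255,0,255))
im=np.zeros((600,800,3),np.uint8)
im[:600,:325]=p[0];im[:p[1].shape[0],330:330+p[1].shape[1]]=p[1];im[200:575,330:680]=p[2]
cv2.imwrite("pics/ov.png",im)
E
```

```text
(no output)
```

View pics/ov.png

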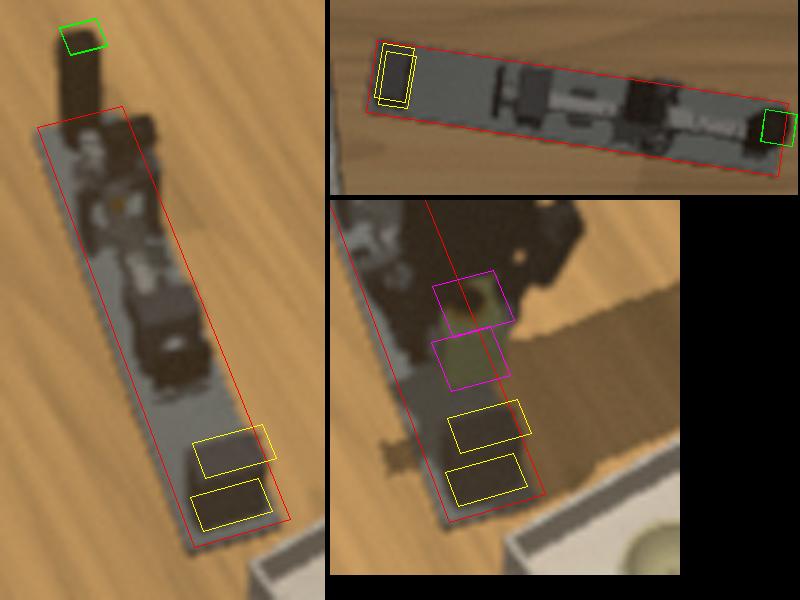

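```bash
python3 -m inch "[[-0.003,0,0.02,0,0,0,0.8],[0,0,0.02,0,0,0,0.8],[0,0,0.02,0,0,0,0.8],[0,0,0.015,0,0,0,0.8],[0,0,0.01,0,0,0,0.8]]"
python3 -m inch "[[0,0,0,0,0,0,0.8],[0,0,0,0,0,0,0.8],[0,0,0,0,0,0,0.8]]"
python3 -m inch "[[0.001,0,0,0,0,0,0.8],[0.001,0,0,0,0,0,0.8],[0,0,0,0,0,0,0.8],[0,0,0,0,0,0,0.8]]"
python3 -m inch "[[0.001,0,0,0,0,0,0.8],[0.001,0,0,0,0,0,0.8],[0,0,0,0,0,0,0.8],[0,0,0,0,0,0,0.8]]"
python3 -m inch "[[0.001,0,0,0,0,0,0.8],[0,0,0,0,0,0,0.8],[0,0,0,0,0,0,0.8]]"
```

```text
clock: 8.1
position: [0.5613, 0.0765, 0.0392]
tool_rot: [-3.141, 0.0, 1.429]
force: [-0.5, -0.4, -2.7]
grip_width: 0.0381
finger_force: 40.6
clock: 8.4
position: [0.5621, 0.0766, 0.0411]
tool_rot: [3.14, -0.0, 1.429]
force: [-0.6, -0.0, -2.6]
grip_width: 0.0376
finger_force: 40.4
clock: 8.8
position: [0.5619, 0.0787, 0.0404]
tool_rot: [3.141, -0.0, 1.429]
force: [0.4, -0.1, -2.3]
grip_width: 0.0379
finger_force: 40.4
clock: 9.2
position: [0.5621, 0.0806, 0.0403]
tool_rot: [-3.142, 0.0, 1.429]
force: [-0.7, -0.5, -3.0]
grip_width: 0.0379
finger_force: 40.4
clock: 9.5
position: [0.5623, 0.0816, 0.0403]
tool_rot: [3.142, -0.0, 1.429]
force: [0.4, 0.6, -2.4]
grip_width: 0.0378
finger_force: 40.4
```

```bash
for i in 1 2 3 4; do python3 -m inch "[[0.001,0,0,0,0,0,0.8],[0,0,0,0,0,0,0.8]]" | egrep 'posi|force: \['; done
```

```text
position: [0.5624, 0.0827, 0.0403]
force: [-0.1, 0.0, -3.0]
position: [0.5626, 0.0837, 0.0403]
force: [0.6, 0.9, -2.6]
position: [0.5627, 0.0842, 0.0403]
force: [-0.7, -1.8, -2.8]
position: [0.5627, 0.0843, 0.0403]
force: [-1.5, -8.2, -0.4]
```

Contact with the fixed jaw is at y≈0.084, which agrees with the estimate. I back off about 2 mm, lower and release.

```bash
python3 -m inch "[[-0.0025,0,0,0,0,0,0.8],[0,0,0.003,0,0,0,0.8],[0,0,0,0,0,0,0.8],[0,0,0,0,0,0,0.8]]"
for i in 1 2 3; do python3 -m inch "[[0,0,0.001,0,0,0,0.8],[0,0,0,0,0,0,0.8]]" | egrep 'posi|force: \['; done
```

```text
clock: 10.7
position: [0.5624, 0.0833, 0.0372]
tool_rot: [-3.141, -0.0, 1.429]
force: [0.5, 1.2, -2.6]
grip_width: 0.0379
finger_force: 40.5
position: [0.5624, 0.0831, 0.0362]
force: [0.1, 0.3, -2.9]
position: [0.5625, 0.0831, 0.0358]
force: [-4.1, 0.1, 9.2]
position: [0.5625, 0.0831, 0.0357]
force: [-10.4, 0.5, 32.0]
```

```bash
python3 -m inch "[[0,0,-0.0015,0,0,0,0.8],[0,0,0,0,0,0,0.8],[0,0,0,0,0,0,0.3],[0,0,0,0,0,0,0.3],[0,0,0,0,0,0,0.3]]"
python3 -m inch "[[0,0,-0.01,0,0,0,0.3],[0,0,-0.03,0,0,0,0.3],[0,0,-0.05,0,0,0,0.3],[0,0,-0.05,0,0,0,0.3],[0,0,-0.05,0,0,0,0.3]]"
python3 -c "
from h import *
go([.534,-.085,.22],1.425)"
```

```text
clock: 11.8
position: [0.5625, 0.083, 0.0357]
tool_rot: [3.142, 0.0, 1.429]
force: [-0.3, -0.4, -0.2]
grip_width: 0.0598
finger_force: 0.0
clock: 12.3
position: [0.5621, 0.0827, 0.2285]
tool_rot: [3.141, 0.0, 1.428]
force: [1.5, 0.4, -0.1]
grip_width: 0.0596
finger_force: 0.0
t 12.3 pos [0.5621 0.0827 0.2285] rot [3.141 0.    1.428] F [ 1.5  0.4 -0.1] w 0.0596 ff 0.0 q [-0.55  0.47  0.42  1.77 -0.23  0.95 -0.18]
shift(tool) [-0.17   -0.004   0.0085] turn [0.    0.    0.003]
```

```bash
python3 -m inch "[[-0.034,0,0,0,0,0,0.3],[-0.034,0,0,0,0,0,0.3],[-0.034,0,0,0,0,0,0.3],[-0.034,0,0,0,0,0,0.3],[-0.033,0,0,0,0,0,0.3]]"
python3 -m inch "[[0,0,0.01,0,0,0,0.3],[0,0,0.01,0,0,0,0.3],[0,0,0,0,0,0,0.3],[0,0,0,0,0,0,0.3]]"
python3 - <<'E'
from ov import *
go([.5377,-.084,.135],1.425)
s=grab_frame("scene")[:,:,::-1].copy()
p=up(s,240,350,130,260,4.6)
draw(p,"scene",(.5655,.1025),1.425,(-.001,.002,-.023,.023,.0755,.076),240,130,4.6,(0,255,255))
draw(p,"scene",(.5655,.1025),1.425,(-.199,-.177,-.017,.017,.139,.161),240,130,4.6,(255,0,255))
cv2.imwrite("pics/trig.png",p)
for l in("trigger_bar","holder"): print(l,[(round(d["score"],2),np.round(d["xy"],1)) for d in landmark_of(l,"scene")][:2])
E
```

```text
clock: 12.8
position: [0.5381, -0.0857, 0.2266]
tool_rot: [3.141, -0.0, 1.428]
force: [0.4, 0.8, -0.3]
grip_width: 0.0596
finger_force: 0.0
clock: 13.2
position: [0.5386, -0.0833, 0.2057]
tool_rot: [-3.141, -0.0, 1.43]
force: [0.0, -0.1, 0.4]
grip_width: 0.0598
finger_force: 0.0
t 13.2 pos [ 0.5386 -0.0833  0.2057] rot [-3.141 -0.     1.43 ] F [ 0.  -0.1  0.4] w 0.0598 ff 0.0 q [-0.27  0.46  0.43  1.86 -0.24  0.88  0.14]
shift(tool) [-0.0008 -0.0007  0.0707] turn [-0.001 -0.     0.005]
trigger_bar [(0.57, array([281.4, 172.5])), (0.39, array([303., 245.]))]
holder [(0.67, array([422.2, 312.2])), (0.42, array([295.2, 235.8]))]
```

View pics/trig.png

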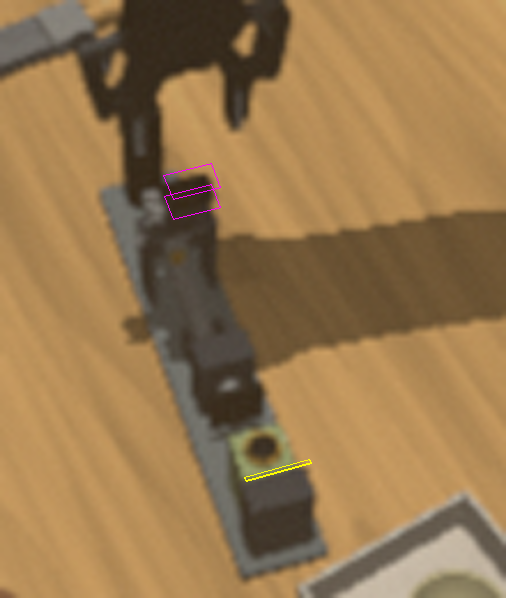

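The holder stands against the fixed jaw (crop 262,450), and the crossbar (190,190) is below and between the open fingers. I descend and pinch it.

```bash
python3 -m inch "[[0,0,0.014,0,0,0,0.3],[0,0,0.014,0,0,0,0.3],[0,0,0.014,0,0,0,0.3],[0,0,0.014,0,0,0,0.3],[0,0,0.012,0,0,0,0.3]]"
python3 -m inch "[[0,0,0,0,0,0,0.4],[0,0,0,0,0,0,0.5],[0,0,0,0,0,0,0.7],[0,0,0,0,0,0,0.8],[0,0,0,0,0,0,0.8]]" 40
```

```text
clock: 13.85
position: [0.5386, -0.084, 0.137]
tool_rot: [-3.142, -0.0, 1.429]
force: [1.4, 0.3, 0.9]
grip_width: 0.0593
finger_force: 0.0
clock: 14.35
position: [0.5383, -0.0843, 0.1385]
tool_rot: [-3.142, -0.0, 1.429]
force: [-5.3, 1.0, 4.0]
grip_width: 0.0334
finger_force: 39.4
```

```bash
python3 -m inch "[[-0.0077,0,-0.0023,0,0,0,0.8],[-0.0078,0,-0.0015,0,0,0,0.8],[-0.008,0,-0.0007,0,0,0,0.8]]"
python3 -m inch "[[-0.008,0,0.0001,0,0,0,0.8],[-0.008,0,0.0009,0,0,0,0.8],[-0.0078,0,0.0017,0,0,0,0.8],[-0.0035,0,0.0009,0,0,0,0.8],[0,0,0,0,0,0,0.8]]"
python3 - <<'E'
from h import *
f=grab_frame("scene")
for l in("pad_center","jaw_head","trigger_bar","trigger"): print(l,[(round(d["score"],2),np.round(d["xy"],1)) for d in landmark_of(l,"scene")][:2])
c=np.array([.145,.989])
for j in(.0,.01,.02,.03,.04): print(j,proj("scene",[*(np.array([.5655,.1025])+c*(-.09+j)),.045]).round(1))
E
```

```text
clock: 14.65
position: [0.535, -0.1062, 0.1426]
tool_rot: [-3.141, -0.002, 1.43]
force: [-0.4, 8.9, -5.2]
grip_width: 0.0333
finger_force: 40.1
clock: 15.15
position: [0.531, -0.134, 0.1391]
tool_rot: [-3.141, -0.001, 1.429]
force: [-4.7, 5.9, 4.2]
grip_width: 0.0331
finger_force: 39.7
pad_center [(0.5, array([210.9, 215.3])), (0.38, array([292.6, 222.3]))]
jaw_head []
trigger_bar [(0.69, array([274.9, 160.3]))]
trigger [(0.57, array([277.6, 179.6])), (0.48, array([213.7, 160.8]))]
0.0 [290.6 213.9]
0.01 [291.6 216.3]
0.02 [292.6 218.8]
0.03 [293.5 221.3]
0.04 [294.5 223.8]
```

```bash
python3 -m inch "[[0.0035,0,-0.0009,0,0,0,0.8],[0.0078,0,-0.0017,0,0,0,0.8],[0.008,0,-0.0009,0,0,0,0.8],[0.008,0,-0.0001,0,0,0,0.8]]"
python3 -m inch "[[0.008,0,0.0007,0,0,0,0.8],[0.0078,0,0.0015,0,0,0,0.8],[0.0077,0,0.0023,0,0,0,0.8],[0,0,0,0,0,0,0.8]]"
F='egrep posi|force:.\['
for i in 1; do
python3 -m inch "[[-0.0077,0,-0.0023,0,0,0,0.8],[0,0,0,0,0,0,0.8]]" |egrep 'posi|force: \['
python3 -m inch "[[-0.0078,0,-0.0015,0,0,0,0.8],[0,0,0,0,0,0,0.8]]"|egrep 'posi|force: \['
python3 -m inch "[[-0.008,0,-0.0007,0,0,0,0.8],[0,0,0,0,0,0,0.8]]"|egrep 'posi|force: \['
done
python3 - <<'E'
from ov import *
s=grab_frame("scene")[:,:,::-1].copy()
cv2.imwrite("pics/s2.png",up(s,255,325,150,260,5.4))
E
```

```text
clock: 15.8
position: [0.5349, -0.1072, 0.1426]
tool_rot: [-3.141, 0.0, 1.429]
force: [-5.5, -2.8, -1.7]
grip_width: 0.0332
finger_force: 41.6
clock: 16.2
position: [0.5382, -0.0856, 0.1389]
tool_rot: [3.141, 0.002, 1.428]
force: [-11.9, -9.7, 15.7]
grip_width: 0.0333
finger_force: 45.9
position: [0.5373, -0.0912, 0.1405]
force: [-4.7, 4.6, 0.8]
position: [0.5362, -0.0986, 0.1418]
force: [-4.3, 6.0, 0.3]
position: [0.535, -0.1064, 0.1424]
force: [-4.0, 6.6, 0.3]
```

View pics/s2.png

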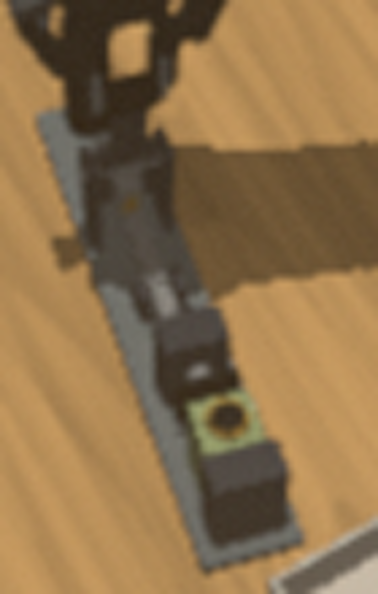

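The jaw head (crop 192,335) and its dark pad (215,380) have nearly reached the holder (225,420), so I measure the gap and then go on in small steps.

```bash
python3 - <<'E'
from h import *
g=lambda u,v,z:at("scene",(255+u/5.4-.4,150+v/5.4-.4),z)
for k,(u,v,z) in {"jawfront":(194,346,.076),"jawback":(190,314,.076),"fixrear":(244,453,.076),"fixfront":(249,484,.076),"holdernear":(217,394,.07),"holderfar":(232,452,.07)}.items():
    p=g(u,v,z)[:2]-np.array([.5655,.1025]); print(k,(p@[.145,.989]).round(4),(p@[-.989,.145]).round(4))
E
python3 -m inch "[[-0.004,0,0.0001,0,0,0,0.8],[0,0,0,0,0,0,0.8]]"|egrep 'posi|force: \['
python3 -m inch "[[-0.004,0,0.0001,0,0,0,0.8],[0,0,0,0,0,0,0.8]]"|egrep 'posi|force: \['
```

```text
jawfront -0.0712 -0.0067
jawback -0.0936 -0.0019
fixrear 0.007 -0.0025
fixfront 0.0271 -0.0064
holdernear -0.039 -0.0032
holderfar 0.0009 -0.0075
position: [0.5346, -0.1098, 0.1424]
force: [-5.4, 8.2, 3.2]
position: [0.534, -0.1137, 0.1422]
force: [-4.8, 7.4, 2.3]
```

```bash
python3 -m inch "[[-0.004,0,0.0004,0,0,0,0.8],[0,0,0,0,0,0,0.8]]"|egrep 'posi|force: \['
python3 -m inch "[[-0.004,0,0.0005,0,0,0,0.8],[0,0,0,0,0,0,0.8]]"|egrep 'posi|force: \['
python3 -m inch "[[-0.004,0,0.0008,0,0,0,0.8],[0,0,0,0,0,0,0.8]]"|egrep 'posi|force: \['
python3 -m inch "[[-0.004,0,0.0009,0,0,0,0.8],[0,0,0,0,0,0,0.8]]"|egrep 'posi|force: \['
python3 -m inch "[[-0.0035,0,0.0009,0,0,0,0.8],[0,0,0,0,0,0,0.8],[0,0,0,0,0,0,0.8]]"|egrep 'posi|force: \['
```

```text
position: [0.5334, -0.1177, 0.1419]
force: [-6.2, 7.6, 2.8]
position: [0.5328, -0.1217, 0.1414]
force: [-6.0, 7.8, 3.1]
position: [0.5322, -0.1258, 0.1406]
force: [-6.9, 7.9, 4.4]
position: [0.5317, -0.1298, 0.1397]
force: [-7.3, 7.2, 5.0]
position: [0.5311, -0.1331, 0.1388]
force: [-7.2, 6.5, 4.5]
```

```bash
python3 -m inch "[[0.0035,0,-0.0009,0,0,0,0.8],[0.0078,-0.0005,-0.0017,0,0,0,0.8],[0.008,0,-0.0009,0,0,0,0.8],[0.008,0,-0.0001,0,0,0,0.8]]"|egrep 'posi|force: \['
python3 -m inch "[[0.008,0,0.0007,0,0,0,0.8],[0.0078,0,0.0015,0,0,0,0.8],[0.0067,0,0.0018,0,0,0,0.8],[0,0,0,0,0,0,0.8]]"|egrep 'posi|force: \['
python3 -m inch "[[-0.0033,0,-0.0009,0,0,0,0.8],[0,0,0,0,0,0,0.8]]" |egrep 'posi|force: \['
python3 -m inch "[[-0.0033,0,-0.0009,0,0,0,0.8],[0,0,0,0,0,0,0.8]]" |egrep 'posi|force: \['
python3 -m inch "[[-0.0039,0,-0.0008,0,0,0,0.8],[0,0,0,0,0,0,0.8]]"|egrep 'posi|force: \['
python3 -m inch "[[-0.0039,0,-0.0007,0,0,0,0.8],[0,0,0,0,0,0,0.8]]"|egrep 'posi|force: \['
python3 - <<'E'
from h import *
grab_frame("scene"); print([(round(d["score"],2),np.round(d["xy"],1)) for d in landmark_of("pad_center","scene")][:2])
E
```

```text
position: [0.5349, -0.1071, 0.1425]
force: [-1.4, -2.5, -3.5]
position: [0.5379, -0.0874, 0.1393]
force: [-11.2, -14.8, 22.0]
position: [0.5377, -0.0883, 0.1396]
force: [-6.5, -2.5, 11.7]
position: [0.5374, -0.0904, 0.1402]
force: [-2.4, 6.5, 2.0]
position: [0.5368, -0.0941, 0.1409]
force: [-1.3, 6.4, 2.1]
position: [0.5362, -0.098, 0.1414]
force: [-1.5, 6.3, 0.4]
[(0.38, array([295. , 225.4]))]
```

```bash
python3 -m inch "[[-0.004,0,-0.0004,0,0,0,0.8],[0,0,0,0,0,0,0.8]]" |egrep 'posi|force: \['
python3 -m inch "[[-0.004,0,-0.0003,0,0,0,0.8],[0,0,0,0,0,0,0.8]]" |egrep 'posi|force: \['
python3 -m inch "[[-0.004,0,0,0,0,0,0.8],[0,0,0,0,0,0,0.8]]"|egrep 'posi|force: \['
python3 -m inch "[[-0.004,0,0,0,0,0,0.8],[0,0,0,0,0,0,0.8]]"|egrep 'posi|force: \['
```

```text
position: [0.5357, -0.1017, 0.1418]
force: [-1.0, 8.1, 0.9]
position: [0.5351, -0.1057, 0.1421]
force: [-2.7, 7.4, -0.5]
position: [0.5345, -0.1095, 0.1421]
force: [-2.2, 8.1, 1.1]
position: [0.5339, -0.1135, 0.142]
force: [-1.2, 8.8, 1.5]
```

Run:
```python
from ov import *
a=np.mean([grab_frame("scene") for _ in range(3)],0).astype(np.uint8)[:,:,::-1].copy()
print(telemetry.observe()["force"])
cv2.imwrite("pics/s3.png",up(a,278,318,195,255,9.5))
```

```text
[-1.28889628  8.41159407  1.16453036]
```

View pics/s3.png

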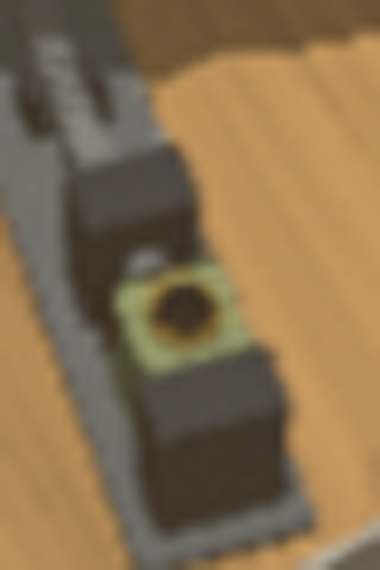

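```bash
python3 - <<'E'
from h import *
g=lambda u,v,z:at("scene",(278+u/9.5-.45,195+v/9.5-.45),z)
for k,(u,v,z) in {"jawback":(128,163,.076),"jawfront":(137,220,.076),"fixrear":(207,365,.076),"fixfront":(218,425,.076),"holdernear":(172,278,.07),"holderfar":(200,360,.07)}.items():
    p=g(u,v,z)[:2]-np.array([.5655,.1025]); print(k,(p@[.145,.989]).round(4))
E
python3 -m inch "[[-0.003,0,0,0,0,0,0.8],[0,0,0,0,0,0,0.8]]"|egrep 'posi|force: \['
python3 -m inch "[[-0.003,0,0,0,0,0,0.8],[0,0,0,0,0,0,0.8]]"|egrep 'posi|force: \['
```

```text
jawback -0.0779
jawfront -0.0553
fixrear 0.0048
fixfront 0.0271
holdernear -0.0338
holderfar -0.001
position: [0.5335, -0.1163, 0.1419]
force: [-1.1, 8.2, -2.2]
position: [0.5331, -0.1191, 0.1418]
force: [-0.8, 8.9, -3.8]
```

```bash
python3 -m inch "[[-0.003,0,0.0003,0,0,0,0.8],[0,0,0,0,0,0,0.8],[0,0,0,0,0,0,0.8]]"|egrep 'posi|force: \['
python3 -m inch "[[-0.003,0,0.0004,0,0,0,0.8],[0,0,0,0,0,0,0.8],[0,0,0,0,0,0,0.8]]"|egrep 'posi|force: \['
python3 -m inch "[[-0.003,0,0.0004,0,0,0,0.8],[0,0,0,0,0,0,0.8],[0,0,0,0,0,0,0.8]]"|egrep 'posi|force: \['
```

```text
position: [0.5327, -0.1217, 0.1416]
force: [-0.6, 11.1, -2.4]
position: [0.5323, -0.1247, 0.1411]
force: [-0.1, 10.2, -1.5]
position: [0.5319, -0.1275, 0.1408]
force: [-0.7, 11.5, -1.3]
```

```bash
python3 -m inch "[[-0.002,0,0.0003,0,0,0,0.8],[0,0,0,0,0,0,0.8],[0,0,0,0,0,0,0.8]]"|egrep 'posi|force: \['
python3 -m inch "[[-0.002,0,0.0004,0,0,0,0.8],[0,0,0,0,0,0,0.8],[0,0,0,0,0,0,0.8]]"|egrep 'posi|force: \['
python3 - <<'E'
from ov import *
fs=[];ims=[]
for _ in range(8): ims.append(grab_frame("scene")); fs.append(telemetry.observe()["force"])
print(np.mean(fs,0),np.std(fs,0)); print(telemetry.observe()["position"],telemetry.observe()["clock"])
a=np.mean(ims,0).astype(np.uint8)[:,:,::-1].copy()
s3=cv2.imread("pics/s3.png")
b=up(a,278,318,195,255,9.5)
cv2.imwrite("pics/s4.png",np.hstack([s3,b]))
E
```

```text
position: [0.5316, -0.1294, 0.1404]
force: [-0.8, 12.7, -3.3]
position: [0.5313, -0.1313, 0.1401]
force: [-1.6, 12.3, -1.4]
[-0.92072539 12.14139438 -1.84673437] [0.82299126 0.32937769 0.38713514]
[ 0.53131516 -0.13130261  0.14001672] 23.3
```

View pics/s4.png

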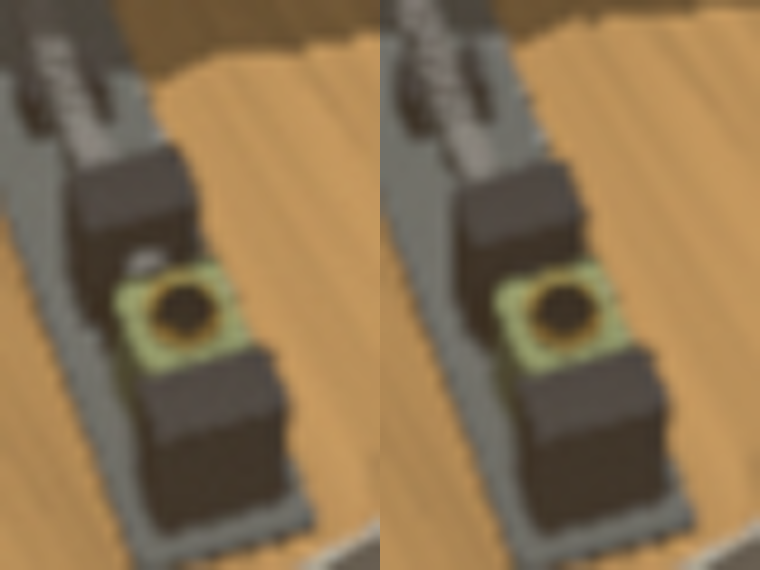

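```bash
python3 -m inch "[[-0.002,0,0.0004,0,0,0,0.8],[0,0,0,0,0,0,0.8],[0,0,0,0,0,0,0.8]]"|egrep 'posi|force: \['
python3 -m inch "[[-0.002,0,0.0004,0,0,0,0.8],[0,0,0,0,0,0,0.8],[0,0,0,0,0,0,0.8],[0,0,0,0,0,0,0.8]]"|egrep 'posi|force: \['
python3 - <<'E'
from h import *
fs=[];ims=[]
for _ in range(8): ims.append(grab_frame("scene")); fs.append(telemetry.observe()["force"])
s=telemetry.observe();print(np.mean(fs,0),s["position"],s["clock"],s["grip_width"],s["finger_force"])
E
```

```text
position: [0.5311, -0.133, 0.1397]
force: [-1.5, 13.9, -0.4]
position: [0.5308, -0.135, 0.1392]
force: [-0.9, 15.0, -1.4]
[-1.08113329 13.95316552 -1.280595  ] [ 0.53077666 -0.13495709  0.13920477] 24.4 0.032724070232307674 39.98275279998779
```

```bash
python3 -c "
from workcell import *
print(bot.job_done())"
```

```text
the job is handed in; nothing more can be done
None
```

I handed the job in with the holder on the clamp bed against the fixed jaw and the trigger still held squeezed; by force and travel I put the pad about 5.5–9 mm in, but no verdict came back.

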